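# Find the full tin of hair grips by feel and hold it up

## Task

Three identical closed tins of steel hair grips stand in a row across the chest top and only the heaviest is full: going along the row from the robot's left to its right, lift each tin clear of the top to feel its weight and stand it back upright on its own spot without dropping it (the last one may stay in the gripper if it turns out to be the heaviest). Then take the heaviest and hold it up, upright and still, with its underside at least 15 cm above the chest top, ready for the hairdresser to take: the program finishes while the robot is still holding it, with the other two tins standing on their own spots. Leave everything else on the chest top where it is.

Things in the scene. Friction and masses are not known exactly. Their poses are not given: they have to be found in the camera images.
- tin_left_mid (a point): centre of the left tin as the robot sees the row (left is +y), 33 mm above its underside. Three tins quite alike: upright, steel, closed by an aluminium screw lid, 60 mm diameter, 66 mm high, straight sides, z axis up. Any one may be the full one, 450 to 530 g in all; the other two weigh 150 to 305 g each. Contents lie on the bottom, with 3 mm of play.
- tin_middle_mid (a point): centre of the middle tin as the robot sees the row (left is +y), 33 mm above its underside. Three tins quite alike: upright, steel, closed by an aluminium screw lid, 60 mm diameter, 66 mm high, straight sides, z axis up. Any one may be the full one, 450 to 530 g in all; the other two weigh 150 to 305 g each. Contents lie on the bottom, with 3 mm of play.
- tin_right_mid (a point): centre of the right tin as the robot sees the row (left is +y), 33 mm above its underside. Three tins quite alike: upright, steel, closed by an aluminium screw lid, 60 mm diameter, 66 mm high, straight sides, z axis up. Any one may be the full one, 450 to 530 g in all; the other two weigh 150 to 305 g each. Contents lie on the bottom, with 3 mm of play.
- chest_surface (a point): a point on the flat white top of the chest of drawers (chest_top), in the middle of the tins' area; the surface is level, at height 0, 1.1 m by 1.4 m
- afro_comb: bystander: black plastic wide-tooth comb lying flat, 151 mm long, 46 mm wide, 7 mm thick, between the left and the middle tin; origin under the middle, teeth to its +x
- clipper_guard: bystander: steel hair-clipper guard 45 by 40 mm, 21 mm high, between the middle and the right tin; origin centre of its underside
- wig_head: bystander: black plastic wig stand head, 300 mm high, about 155 mm across, at the left; origin centre of its foot
- spray_bottle: bystander: white spray bottle with black head and lever trigger, 66 mm diameter, 198 mm high, at the right; origin centre of its foot
- cream_jar: bystander: closed plastic jar of hair cream, 84 mm diameter, 68 mm high, beyond the tins; origin centre of its underside
- hair_clipper: bystander: black hair clipper lying down, 175 mm long, 44 mm wide, 38 mm high, beyond the tins; origin centre of its underside
- hair_brush: bystander: wooden paddle brush lying bristles down, 215 mm long, 66 mm wide, 34 mm high, beyond the tins at the left; origin under the joint of handle and paddle
Things that resemble listed ones, but are neither listed nor needed, are in the scene too. Leave any yellow look-alike of the part that bears tin_middle_mid alone.

How it is judged:
By the outcome, as a careful person would: the job done as asked, in the order asked, and still so for the second after the job is handed in, while the arm keeps its last pose, push and grip.
It also fails if it takes over 72 s, if anything falls off the work surface, if the arm or the gripper's body presses on something with over 40 N, if the wrist force passes 120 N, or if a joint passes its speed limit or range.

## Robot

A 6-joint arm with a two-finger parallel gripper is mounted at the origin on the work surface. World frame = base frame: x ahead of the robot, y to its left, z up, the work surface at z = 0. Lengths are in mm, angles in rad, forces in N, time in s.
With the tool pointing down it reaches from about 350 to 975 mm from the base axis. Payload 7.1 kg.
Tool frame: the origin (TCP) lies midway between the tips of the shut fingers; the grasp point (between the pads) lies 19 mm behind it (ctrl.grasp_offset is the distance from the TCP to the grasp point, in mm); z points along the fingers, y is the line along which they close (so a half turn about z gives the same grasp; the last joint's range is limited). The gripper opens to 88 mm and grips with 3 to 60 N. Pads are 20 mm wide; open, the fingers measure 115 mm over their backs; the gripper's body (75 mm by 178 mm) begins 61 mm behind the grasp point.
Start: joints at [-1.326, 0.423, 1.63, -0, 1.089, -0.019], TCP at [162.988, -603.357, 222.675] pointing down, gripper open.
Joint ranges: [-3, 3], [-0.9, 2.11], [0.09, 2.58], [-1.31, 4.45], [0.11, 2.69], [-2.54, 2.54]. Speed limits (rad/s): [2.39, 2.39, 3.01, 3.14, 3.14, 3.14].

## Interface

Orientations are given as a rotation vector (axis times angle).
In Python, from workcell import ctrl gives the robot as it stands. The module is installed in compiled form; this text tells all that it offers.
- The arm moves only by the tool servo_tool, never from a script. Its argument "rows" is a list of rows, each a list of 7 numbers: the turn, a rotation vector about the tool's x, y, z as a fraction of full scale, then the shift along the tool's x, y, z as a fraction of full scale, then the finger opening in mm, from 0 to 87.8. A call has 1 to 10 rows; each row is the pose to reach, as a shift and turn from the pose commanded when the call began, along the tool's axes at that moment; what a row does not reach only later rows make up. Full scale, the value 1, is 20 cm for a shift and 1.5 rad for a turn. A row lasts 1/8 s, in which the tool goes at most 62.5 mm and 10.7 degrees, less where a joint would pass 70% of its speed; a pose out of reach is approached as far as the arm can. A call with a number of a shift or a turn outside -1 to 1 is refused whole. A call with a gripper value outside its range is refused whole. The fingers move at their own pace and stop on an object; the grip force is fixed at half the most. Time passes only in rows, so rows that repeat a pose let the fingers close. It gives the time, the measured TCP pose, the force, the opening and the grip force at its end, in the units of the state.
- ctrl.get_obs(): the state, without advancing time (a new reading comes with each control period).
- ctrl.get_image(name): name is "scene" or "top"; returns (picture, depth): 420x560x3 uint8, red, green, blue; 420x560 float32, mm along the optical axis (not along the pixel's ray), 0 where there is no reading.
- ctrl.camera_info(name): a dict with "intrinsics" (3x3 intrinsics, pixels), "k1" (the pictures are not rectified: a ray, as slopes to the right and down, at radius r is drawn at 1 + k1 r^2 times it, then the intrinsics apply), "R" (3x3) and "t" (3): a world point X has camera coordinates R X + t. Camera axes: x right, y down, z forward; pixel columns grow to the right and rows downward; lengths in mm; the calibration is good to about 2 mm. A picture is of the moment at which its call begins. camera_info takes no time and is no camera call.
- ctrl.close_job(): hands the job in; it is judged then, once.
The state is a dict: "t": time; "qpos": joint angles; "qvel": joint speeds; "joint_torque": joint torques, N m; "ee_pos": TCP position; "orientation": TCP orientation; "ft_force": force on the tool from outside, world axes, zero at the start; "moment": the same for the moment, N m; "width": finger opening in mm; "grasp_force": force on a finger pad.
Only numpy, scipy, OpenCV 4.12 (cv2) and the standard library are available. Lean on these libraries where they do the work, as an engineer would, in place of code of your own. Each camera call takes 0.05 s, during which the arm holds its last target. There are 200 camera calls.

## Working session

There is one attempt and no reset: what is moved stays moved. The work goes in short steps, Python scripts to look and compute and a tool call to move; the robot and the scene stay as the last step left them, time stands still between calls to the robot, and variables do not carry over. Pictures are saved under pics/ and viewed, at most 10 in all, crops included, and the job is handed in when it is done.

Besides the shell and the picture viewer there is one more tool, called after "Request:" by a JSON object that holds its "fn" and its "kwargs". servo_tool: Moves the arm, as the interface text tells. Its arguments: {"type":"object","properties":{"rows":{"type":"array","items":{"type":"array","items":{"type":"number"}}}},"required":["rows"]}

```bash
mkdir -p pics
cat > h.py <<'E'
import numpy as np, cv2
from workcell import ctrl
def cloud(name):
    im,d=ctrl.get_image(name); c=ctrl.camera_info(name)
    K=np.array(c["intrinsics"],float); h,w=d.shape
    u,v=np.meshgrid(np.arange(w),np.arange(h))
    p=np.stack([u,v],-1).reshape(-1,1,2).astype(float)
    n=cv2.undistortPoints(p,K,np.array([c["k1"],0,0,0,0.])).reshape(h,w,2)
    P=np.dstack([n*d[...,None],d])
    X=(P-np.array(c["t"]).ravel())@np.array(c["R"])
    X[d==0]=np.nan
    return im,d,X
def save(im,f): cv2.imwrite("pics/"+f,im[...,::-1])
E
python3 - <<'E'
from h import *
for n in("scene","top"):
    im,d,X=cloud(n); save(im,n+"0.png"); np.save(n+".npy",X); 
    c=ctrl.camera_info(n); print(n,-np.array(c["R"]).T@np.array(c["t"]).ravel(), np.round(X[210,280]))
o=ctrl.get_obs();print(o)
E
```

```text
scene [1428.90285857  199.70013219  944.76945998] [556.  20.   0.]
top [ 330.35974697    2.9667953  1373.4809806 ] [576.  11.   1.]
{'t': 0.1, 'qpos': array([-1.32599664e+00,  4.23765117e-01,  1.63061002e+00,  1.40513890e-05,
        1.08860842e+00, -1.89874232e-02]), 'qvel': array([ 0.00030896, -0.00022164, -0.00035852, -0.0001453 , -0.00230577,
       -0.00095656]), 'joint_torque': array([ 2.59485387e-04, -5.45616925e+01, -2.74322444e+01,  6.45506708e-02,
        1.88141246e-02, -2.04524423e-05]), 'ee_pos': array([ 162.87481316, -602.87916813,  221.98039723]), 'orientation': array([-3.11293672e+00, -4.12963416e-01,  2.26632416e-04]), 'ft_force': array([ 0.01444823, -0.65792939,  0.1262817 ]), 'moment': array([ 0.01605025, -0.00477854, -0.04296598]), 'grasp_force': 0.0, 'width': 88.15051142836549}
```

View pics/top0.png

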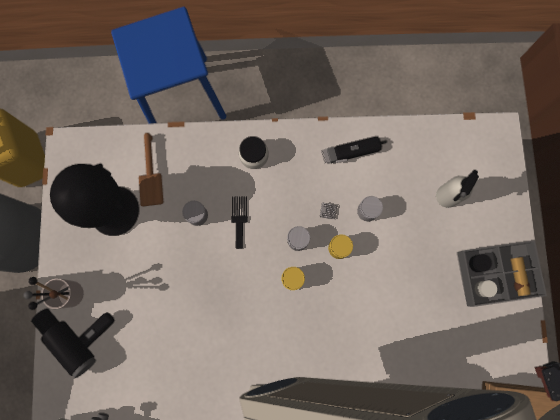

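View pics/scene0.png

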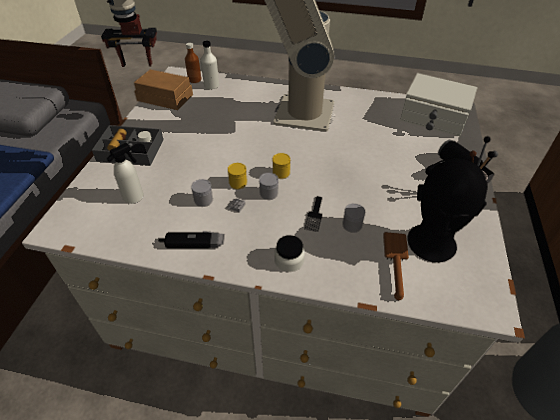

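The top view shows the steel tins at pixels (195,212), (299,238) and (371,209). Yellow look-alikes stand at (340,246) and (293,278), the comb at (240,222) and the guard at (330,211). Next I measure their positions.

Run:
```python
from h import *
X=np.load("top.npy"); S=np.load("scene.npy")
A=np.vstack([X.reshape(-1,3),S.reshape(-1,3)]);A=A[~np.isnan(A[:,0])]
for n,(u,v) in dict(L=(195,212),M=(299,238),R=(371,209),Y1=(340,246),Y2=(293,278),jar=(253,150)).items():
    c=X[v,u].copy()
    for B,l in((X,'top'),(S,'scene')):
        P=B.reshape(-1,3)
        m=(np.hypot(P[:,0]-c[0],P[:,1]-c[1])<48)&(abs(P[:,2]-66)<7)
        (a,b),r=cv2.minEnclosingCircle(P[m][:,:2].astype(np.float32)) if m.any() else ((0,0),0)
        print(n,l,c.round(),m.sum(),np.round([a,b,r]),np.median(P[m],0).round(1))
for n,(u0,u1,v0,v1) in dict(comb=(228,252,192,252),guard=(318,342,200,222),brush=(138,165,130,208),head=(50,140,160,240)).items():
    P=X[v0:v1,u0:u1].reshape(-1,3);P=P[P[:,2]>4];print(n,P.min(0).round(),P.max(0).round())
```

```text
L top [567. 240.  64.] 398 [570. 244.  31.] [569.  245.   65.1]
L scene [567. 240.  64.] 273 [573. 246.  32.] [574.2 246.   64.9]
M top [488. -37.  63.] 406 [490. -35.  31.] [490.2 -34.9  65.1]
M scene [488. -37.  63.] 223 [492. -32.  32.] [493.9 -29.6  64.9]
R top [ 560. -233.   65.] 403 [ 566. -233.   31.] [ 565.7 -233.6   64.8]
R scene [ 560. -233.   65.] 237 [ 568. -229.   32.] [ 569.8 -228.3   65.2]
Y1 top [ 463. -144.   70.] 413 [ 465. -148.   31.] [ 464.  -147.3   65. ]
Y1 scene [ 463. -144.   70.] 211 [ 466. -142.   33.] [ 468.4 -141.9   64.8]
Y2 top [383. -18.  64.] 423 [384. -17.  30.] [383.4 -17.2  65.1]
Y2 scene [383. -18.  64.] 185 [386. -10.  33.] [388.4 -13.3  65. ]
jar top [733.  80.  69.] 525 [739.  82.  37.] [738.4  82.2  67.7]
jar scene [733.  80.  69.] 461 [741.  84.  37.] [744.5  85.4  67.7]
comb [463.  92.   4.] [632. 158.  14.]
guard [ 539. -160.    4.] [599. -96.  25.]
brush [595. 338.   4.] [826. 418.  43.]
head [506. 396.   4.] [745. 678. 304.]
```

Request:
{"fn": "servo_tool", "kwargs": {"rows": [[0, 0, 0.08, 0.25, -0.14, 0, 87], [0, 0, 0.176, 0.5, -0.28, 0, 87], [0, 0, 0.176, 0.75, -0.42, 0, 87], [0, 0, 0.176, 0.98, -0.56, 0, 87], [0, 0, 0.176, 0.98, -0.56, 0, 87]]}}

```text
t: 0.72
ee_pos: [324.8, -441.6, 222.4]
orientation: [-3.14, -0.007, 0.001]
ft_force: [0.5, 0.6, 0.2]
width: 87.2
grasp_force: 0.0
```

Request:
{"fn": "servo_tool", "kwargs": {"rows": [[0, 0, 0, 0.05, -0.25, 0, 87], [0, 0, 0, 0.1, -0.5, 0, 87], [0, 0, 0, 0.15, -0.75, 0, 87], [0, 0, 0, 0.2, -1, 0, 87], [0, 0, 0, 0.2, -1, 0, 87]]}}

```text
t: 1.35
ee_pos: [362.7, -242.4, 222.6]
orientation: [-3.141, -0.004, 0.001]
ft_force: [0.8, 0.4, 0.4]
width: 87.0
grasp_force: 0.0
```

Request:
{"fn": "servo_tool", "kwargs": {"rows": [[0, 0, 0, 0.1, -0.25, 0, 87], [0, 0, 0, 0.2, -0.5, 0, 87], [0, 0, 0, 0.3, -0.75, 0, 87], [0, 0, 0, 0.4, -1, 0, 87], [0, 0, 0, 0.4, -1, 0, 87]]}}

```text
t: 1.98
ee_pos: [444.8, -43.1, 222.8]
orientation: [3.141, 0.005, 0.002]
ft_force: [-0.3, -0.4, 0.4]
width: 87.0
grasp_force: 0.0
```

Request:
{"fn": "servo_tool", "kwargs": {"rows": [[0, 0, 0, 0.1, -0.25, 0, 87], [0, 0, 0, 0.2, -0.5, 0, 87], [0, 0, 0, 0.3, -0.75, 0, 87], [0, 0, 0, 0.4, -1, 0, 87], [0, 0, 0, 0.4, -1, 0, 87]]}}

```text
t: 2.6
ee_pos: [525.2, 156.4, 222.4]
orientation: [3.142, 0.002, 0.002]
ft_force: [0.3, 0.4, 0.3]
width: 87.0
grasp_force: 0.0
```

Request:
{"fn": "servo_tool", "kwargs": {"rows": [[0, 0, 0, 0.12, -0.22, 0, 87], [0, 0, 0, 0.23, -0.44, 0.2, 87], [0, 0, 0, 0.23, -0.44, 0.5, 87], [0, 0, 0, 0.23, -0.44, 0.6, 87], [0, 0, 0, 0.23, -0.44, 0.6, 87]]}}

```text
t: 3.22
ee_pos: [568.7, 241.5, 101.8]
orientation: [3.14, -0.003, -0.005]
ft_force: [-0.2, 0.0, 0.8]
width: 86.7
grasp_force: 0.0
```

Run:
```python
from h import *
im,d,X=cloud("scene"); save(cv2.resize(im[120:300,220:460],None,fx=3,fy=3),"s1.png")
im,d,X=cloud("top")
P=X.reshape(-1,3)
o=ctrl.get_obs();print(o['ee_pos'],o['orientation'],o['ft_force'],o['qpos'])
# gripper tips as seen by both cameras vs TCP
for n in("scene","top"):
    P=cloud(n)[2].reshape(-1,3);m=(np.hypot(P[:,0]-571,P[:,1]-245)<75)&(P[:,2]>95)&(P[:,2]<150)
    print(n,m.sum(),P[m].min(0).round(),P[m].max(0).round())
    m=(np.hypot(P[:,0]-571,P[:,1]-245)<45)&(abs(P[:,2]-66)<7)
    if m.any(): print(P[m].min(0).round(),P[m].max(0).round(),m.sum())
```

```text
[570.51723023 242.93294599 104.48097363] [-3.14087876e+00  2.57302534e-03 -3.35594189e-03] [-0.32735124 -0.41087554  0.36525804] [ 3.83436803e-01  5.64292045e-01  1.71407953e+00 -1.87057727e-04
  8.60973430e-01  1.95599329e+00]
scene 87 [561. 190. 105.] [590. 299. 150.]
[541. 216.  59.] [603. 276.  70.] 273Traceback (most recent call last):
  File "<stdin>", line 9, in <module>
    return umr_minimum(a, axis, None, out, keepdims, initial, where)
ValueError: zero-size array to reduction operation minimum which has no identity
```

View pics/s1.png

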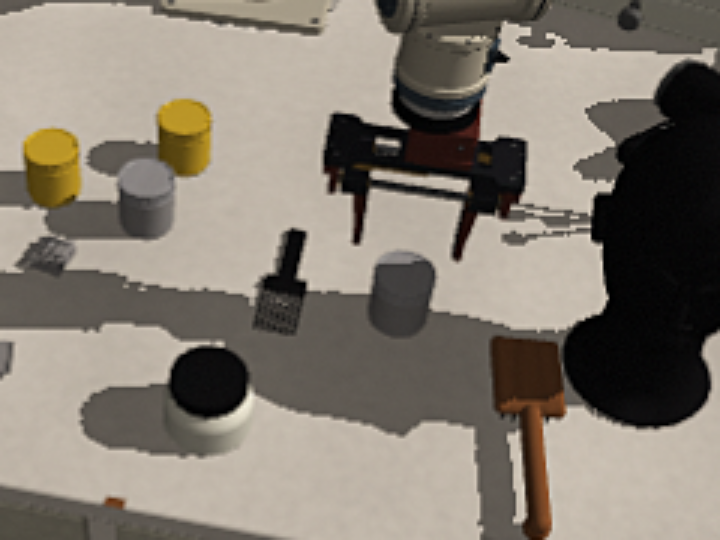

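Request:
{"fn": "servo_tool", "kwargs": {"rows": [[0, 0, 0, -0.005, -0.005, 0.12, 87], [0, 0, 0, -0.005, -0.005, 0.25, 87], [0, 0, 0, -0.005, -0.005, 0.36, 87], [0, 0, 0, -0.005, -0.005, 0.42, 87], [0, 0, 0, -0.005, -0.005, 0.42, 87], [0, 0, 0, -0.005, -0.005, 0.42, 75], [0, 0, 0, -0.005, -0.005, 0.42, 68], [0, 0, 0, -0.005, -0.005, 0.42, 64], [0, 0, 0, -0.005, -0.005, 0.42, 62]]}}

```text
t: 4.55
ee_pos: [568.3, 244.9, 19.0]
orientation: [-3.141, 0.0, -0.001]
ft_force: [-0.3, 0.9, 0.2]
width: 62.2
grasp_force: 0.0
```

Request:
{"fn": "servo_tool", "kwargs": {"rows": [[0, 0, 0, 0, 0, 0, 60], [0, 0, 0, 0, 0, 0, 57], [0, 0, 0, 0, 0, 0, 50], [0, 0, 0, 0, 0, 0, 50], [0, 0, 0, 0, 0, 0, 50], [0, 0, 0, 0, 0, 0, 50]]}}

```text
t: 5.3
ee_pos: [568.4, 245.1, 18.9]
orientation: [-3.141, 0.0, -0.001]
ft_force: [-0.6, 3.2, 4.7]
width: 59.2
grasp_force: 30.0
```

Request:
{"fn": "servo_tool", "kwargs": {"rows": [[0, 0, 0, 0, 0, -0.02, 50], [0, 0, 0, 0, 0, -0.06, 50], [0, 0, 0, 0, 0, -0.12, 50], [0, 0, 0, 0, 0, -0.18, 50], [0, 0, 0, 0, 0, -0.24, 50], [0, 0, 0, 0, 0, -0.28, 50], [0, 0, 0, 0, 0, -0.3, 50], [0, 0, 0, 0, 0, -0.3, 50], [0, 0, 0, 0, 0, -0.3, 50], [0, 0, 0, 0, 0, -0.3, 50]]}}

```text
t: 6.55
ee_pos: [567.9, 244.7, 78.2]
orientation: [3.141, -0.0, -0.001]
ft_force: [-0.4, 0.5, -2.1]
width: 59.2
grasp_force: 30.0
```

Request:
{"fn": "servo_tool", "kwargs": {"rows": [[0, 0, 0, 0, 0, 0, 50], [0, 0, 0, 0, 0, 0, 50], [0, 0, 0, 0, 0, 0, 50]]}}

```text
t: 6.92
ee_pos: [568.1, 244.8, 78.6]
orientation: [-3.142, 0.0, 0.0]
ft_force: [-0.1, -0.4, -1.7]
width: 59.3
grasp_force: 30.0
```

Request:
{"fn": "servo_tool", "kwargs": {"rows": [[0, 0, 0, 0, 0, 0, 50], [0, 0, 0, 0, 0, 0, 50]]}}

```text
t: 7.18
ee_pos: [568.1, 244.8, 78.7]
orientation: [-3.142, 0.0, -0.0]
ft_force: [-0.9, -0.5, -1.9]
width: 59.4
grasp_force: 30.0
```

Run:
```python
from h import *
im,d,X=cloud("scene"); save(cv2.resize(im[120:300,220:460],None,fx=2,fy=2),"s2.png")
o=ctrl.get_obs();print(o)
m=(np.hypot(X[...,0]-571,X[...,1]-245)<40)&(X[...,2]>20)&(X[...,2]<140);print(X[m].min(0),X[m].max(0))
```

```text
{'t': 7.225, 'qpos': array([3.87633971e-01, 6.00743707e-01, 1.72451936e+00, 1.20839611e-05,
       8.16289567e-01, 1.95861495e+00]), 'qvel': array([-0.00171258, -0.00033889, -0.00101009,  0.00174915,  0.00033161,
        0.00116506]), 'joint_torque': array([-4.93964162e-04, -5.97643805e+01, -2.17377269e+01, -1.12544364e-02,
       -7.71705061e-02, -8.75794541e-06]), 'ee_pos': array([568.15287798, 244.82876499,  78.68842462]), 'orientation': array([-3.14156936e+00,  3.03041545e-04, -5.29729613e-05]), 'ft_force': array([ 0.33066562,  0.24350303, -1.81841943]), 'moment': array([0.04068819, 0.03752163, 0.05095059]), 'grasp_force': 29.999696016311646, 'width': 59.328435822282295}
[546.14155656 206.3973201   59.92838188] [604.10966379 283.70916661 139.31467272]
```

Request:
{"fn": "servo_tool", "kwargs": {"rows": [[0, 0, 0, 0, 0, 0.06, 50], [0, 0, 0, 0, 0, 0.13, 50], [0, 0, 0, 0, 0, 0.2, 50], [0, 0, 0, 0, 0, 0.25, 50], [0, 0, 0, 0, 0, 0.275, 50], [0, 0, 0, 0, 0, 0.29, 50], [0, 0, 0, 0, 0, 0.298, 50], [0, 0, 0, 0, 0, 0.3, 50], [0, 0, 0, 0, 0, 0.3, 50]]}}

```text
t: 8.35
ee_pos: [568.3, 244.9, 19.0]
orientation: [-3.141, 0.0, -0.001]
ft_force: [0.1, 0.1, -2.0]
width: 59.5
grasp_force: 30.0
```

Request:
{"fn": "servo_tool", "kwargs": {"rows": [[0, 0, 0, 0, 0, 0, 60], [0, 0, 0, 0, 0, 0, 62], [0, 0, 0, 0, 0, 0, 65], [0, 0, 0, 0, 0, 0, 72], [0, 0, 0, 0, 0, 0, 80], [0, 0, 0, 0, 0, 0, 87], [0, 0, 0, 0, 0, -0.05, 87], [0, 0, 0, 0, 0, -0.2, 87], [0, 0, 0, 0, 0, -0.4, 87], [0, 0, 0, 0, 0, -0.6, 87]]}}

```text
t: 9.6
ee_pos: [568.1, 244.8, 140.4]
orientation: [-3.141, 0.0, -0.0]
ft_force: [-0.4, -0.1, -0.1]
width: 87.0
grasp_force: 0.0
```

Request:
{"fn": "servo_tool", "kwargs": {"rows": [[0, 0, 0, -0.1, 0.25, -0.1, 87], [0, 0, 0, -0.2, 0.5, -0.1, 87], [0, 0, 0, -0.3, 0.75, -0.1, 87], [0, 0, 0, -0.38, 1, -0.1, 87], [0, 0, 0, -0.38, 1, -0.1, 87]]}}

```text
t: 10.22
ee_pos: [490.8, 42.3, 159.4]
orientation: [3.141, -0.006, -0.0]
ft_force: [-1.0, 0.7, -0.1]
width: 86.9
grasp_force: 0.0
```

Run:
```python
from h import *
o=ctrl.get_obs();print(o['ee_pos'],o['ft_force'])
for n in("scene","top"):
    P=cloud(n)[2].reshape(-1,3)
    for c in((571,245),(491,-33)):
        m=(np.hypot(P[:,0]-c[0],P[:,1]-c[1])<45)&(abs(P[:,2]-66)<7)
        if m.any(): print(n,c,m.sum(),cv2.minEnclosingCircle(P[m][:,:2].astype(np.float32)),P[m].max(0).round())
```

```text
[490.84857572  42.34076471 159.35276339] [-1.01598035  0.67380427 -0.13823621]
scene (571, 245) 270 ((572.157958984375, 246.0234832763672), 31.20667266845703) [603. 275.  69.]
scene (491, -33) 224 ((491.86553955078125, -29.957592010498047), 33.78097152709961) [525.   0.  70.]
top (571, 245) 396 ((568.8023071289062, 244.82167053222656), 31.16615867614746) [600. 276.  73.]
top (491, -33) 91 ((486.1524658203125, -48.97698974609375), 26.87139129638672) [512. -39.  73.]
```

Request:
{"fn": "servo_tool", "kwargs": {"rows": [[0, 0, 0, -0.012, 0.2, 0.1, 87], [0, 0, 0, -0.012, 0.39, 0.2, 87], [0, 0, 0, -0.012, 0.39, 0.3, 87], [0, 0, 0, -0.012, 0.39, 0.32, 87], [0, 0, 0, -0.012, 0.39, 0.45, 87], [0, 0, 0, -0.012, 0.39, 0.57, 87], [0, 0, 0, -0.012, 0.39, 0.66, 87], [0, 0, 0, -0.012, 0.39, 0.7, 87], [0, 0, 0, -0.012, 0.39, 0.7, 80], [0, 0, 0, -0.012, 0.39, 0.7, 68]]}}

```text
t: 11.58
ee_pos: [490.4, -32.9, 19.4]
orientation: [3.142, 0.0, 0.002]
ft_force: [-1.0, -0.4, 0.4]
width: 73.4
grasp_force: 0.0
```

Request:
{"fn": "servo_tool", "kwargs": {"rows": [[0, 0, 0, 0, 0, 0, 64], [0, 0, 0, 0, 0, 0, 62], [0, 0, 0, 0, 0, 0, 60], [0, 0, 0, 0, 0, 0, 57], [0, 0, 0, 0, 0, 0, 50], [0, 0, 0, 0, 0, 0, 50], [0, 0, 0, 0, 0, 0, 50], [0, 0, 0, 0, 0, 0, 50]]}}

```text
t: 12.58
ee_pos: [490.2, -33.7, 19.2]
orientation: [3.141, -0.001, 0.002]
ft_force: [-1.2, -4.8, 6.3]
width: 60.3
grasp_force: 30.0
```

Request:
{"fn": "servo_tool", "kwargs": {"rows": [[0, 0, 0, 0, 0, -0.02, 50], [0, 0, 0, 0, 0, -0.06, 50], [0, 0, 0, 0, 0, -0.12, 50], [0, 0, 0, 0, 0, -0.18, 50], [0, 0, 0, 0, 0, -0.24, 50], [0, 0, 0, 0, 0, -0.28, 50], [0, 0, 0, 0, 0, -0.3, 50], [0, 0, 0, 0, 0, -0.3, 50], [0, 0, 0, 0, 0, -0.3, 50], [0, 0, 0, 0, 0, -0.3, 50]]}}

```text
t: 13.82
ee_pos: [489.4, -33.2, 78.3]
orientation: [-3.142, 0.0, 0.001]
ft_force: [-0.5, -0.2, -4.4]
width: 60.4
grasp_force: 30.0
```

Request:
{"fn": "servo_tool", "kwargs": {"rows": [[0, 0, 0, 0, 0, 0, 50], [0, 0, 0, 0, 0, 0, 50], [0, 0, 0, 0, 0, 0, 50]]}}

```text
t: 14.2
ee_pos: [489.7, -33.2, 78.6]
orientation: [-3.142, 0.0, 0.0]
ft_force: [0.2, -1.5, -4.2]
width: 60.3
grasp_force: 30.0
```

Request:
{"fn": "servo_tool", "kwargs": {"rows": [[0, 0, 0, 0, 0, 0, 50], [0, 0, 0, 0, 0, 0, 50]]}}

```text
t: 14.45
ee_pos: [489.7, -33.2, 78.7]
orientation: [-3.142, 0.0, -0.0]
ft_force: [-0.0, -0.5, -5.1]
width: 60.5
grasp_force: 30.0
```

The middle tin pulls about 4.6 N, so it is the full one. I'll set it back and still weigh the right tin.

Request:
{"fn": "servo_tool", "kwargs": {"rows": [[0, 0, 0, 0, 0, 0.06, 50], [0, 0, 0, 0, 0, 0.13, 50], [0, 0, 0, 0, 0, 0.2, 50], [0, 0, 0, 0, 0, 0.25, 50], [0, 0, 0, 0, 0, 0.275, 50], [0, 0, 0, 0, 0, 0.29, 50], [0, 0, 0, 0, 0, 0.298, 50], [0, 0, 0, 0, 0, 0.301, 50], [0, 0, 0, 0, 0, 0.301, 50]]}}

```text
t: 15.58
ee_pos: [489.8, -33.1, 19.3]
orientation: [3.142, -0.0, 0.001]
ft_force: [-3.0, 1.2, 5.6]
width: 60.4
grasp_force: 30.0
```

Request:
{"fn": "servo_tool", "kwargs": {"rows": [[0, 0, 0, 0, 0, 0.001, 50], [0, 0, 0, 0, 0, 0.001, 50]]}}

```text
t: 15.82
ee_pos: [489.8, -33.2, 19.2]
orientation: [3.142, -0.0, 0.001]
ft_force: [-4.3, 0.1, 8.9]
width: 60.4
grasp_force: 30.0
```

Request:
{"fn": "servo_tool", "kwargs": {"rows": [[0, 0, 0, 0, 0, 0, 60], [0, 0, 0, 0, 0, 0, 62], [0, 0, 0, 0, 0, 0, 65], [0, 0, 0, 0, 0, 0, 72], [0, 0, 0, 0, 0, 0, 80], [0, 0, 0, 0, 0, 0, 87], [0, 0, 0, 0, 0, -0.05, 87], [0, 0, 0, 0, 0, -0.2, 87], [0, 0, 0, 0, 0, -0.4, 87], [0, 0, 0, 0, 0, -0.6, 87]]}}

```text
t: 17.08
ee_pos: [489.5, -33.1, 140.0]
orientation: [-3.142, 0.0, -0.0]
ft_force: [0.7, 0.0, -0.0]
width: 86.9
grasp_force: 0.0
```

Request:
{"fn": "servo_tool", "kwargs": {"rows": [[0, 0, 0, 0.09, 0.25, -0.1, 87], [0, 0, 0, 0.18, 0.5, -0.1, 87], [0, 0, 0, 0.27, 0.75, -0.1, 87], [0, 0, 0, 0.377, 0.994, -0.1, 87], [0, 0, 0, 0.377, 0.994, 0, 87], [0, 0, 0, 0.377, 0.994, 0.15, 87], [0, 0, 0, 0.377, 0.994, 0.15, 87]]}}

```text
t: 17.95
ee_pos: [563.3, -231.4, 106.8]
orientation: [-3.14, 0.001, 0.006]
ft_force: [-0.9, -0.7, -0.4]
width: 86.7
grasp_force: 0.0
```

Run:
```python
from h import *
for n in("scene","top"):
    im,d,X=cloud(n);P=X.reshape(-1,3)
    if n=="scene": save(cv2.resize(im[120:270,150:370],None,fx=3,fy=3),"s3.png")
    for c in((571,245),(491,-33),(566,-231)):
        m=(np.hypot(P[:,0]-c[0],P[:,1]-c[1])<45)&(abs(P[:,2]-66)<7)
        if m.any(): print(n,c,m.sum(),cv2.minEnclosingCircle(P[m][:,:2].astype(np.float32)),P[m].max(0).round())
o=ctrl.get_obs();print(o['ee_pos'],o['ft_force'])
```

```text
scene (571, 245) 273 ((571.7142944335938, 244.89163208007812), 32.613563537597656) [604. 275.  71.]
scene (491, -33) 220 ((491.2217102050781, -29.68628692626953), 32.72365951538086) [523.   1.  70.]
scene (566, -231) 236 ((568.0994873046875, -229.3327178955078), 32.31574249267578) [ 600. -198.   70.]
top (571, 245) 393 ((569.8663330078125, 244.46820068359375), 31.06874656677246) [600. 275.  72.]
top (491, -33) 403 ((490.3913879394531, -33.92788314819336), 30.449865341186523) [521.  -5.  73.]
[ 565.21675374 -231.96408401  109.08042594] [ 0.29220858 -0.0846597   0.48631827]
```

View pics/s3.png

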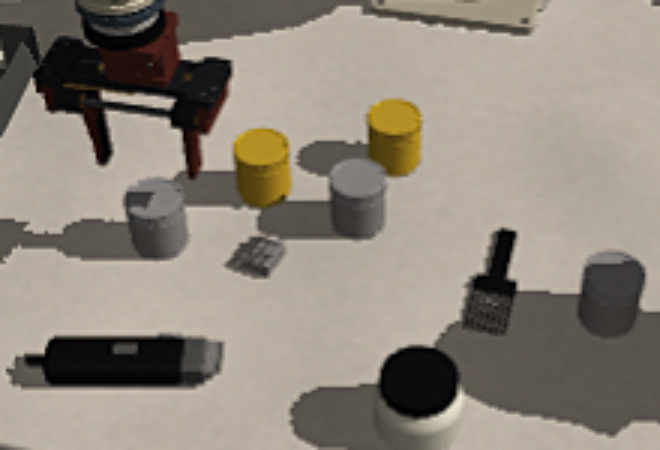

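The two weighed tins stand on their spots. The gripper is above the right tin at crop pixel (155,215), and the guard at (255,255) is clear.

Request:
{"fn": "servo_tool", "kwargs": {"rows": [[0, 0, 0, 0, 0, 0.12, 87], [0, 0, 0, 0, 0, 0.25, 87], [0, 0, 0, 0, 0, 0.38, 87], [0, 0, 0, 0, 0, 0.45, 87], [0, 0, 0, 0, 0, 0.45, 80], [0, 0, 0, 0, 0, 0.45, 68], [0, 0, 0, 0, 0, 0.45, 64], [0, 0, 0, 0, 0, 0.45, 62], [0, 0, 0, 0, 0, 0.45, 60]]}}

```text
t: 19.18
ee_pos: [565.4, -232.3, 18.8]
orientation: [3.141, -0.0, 0.001]
ft_force: [-0.6, -0.8, 3.9]
width: 60.2
grasp_force: 7.3
```

Request:
{"fn": "servo_tool", "kwargs": {"rows": [[0, 0, 0, 0, 0, 0, 57], [0, 0, 0, 0, 0, 0, 50], [0, 0, 0, 0, 0, 0, 50], [0, 0, 0, 0, 0, 0, 50], [0, 0, 0, 0, 0, 0, 50]]}}

```text
t: 19.8
ee_pos: [565.4, -232.3, 18.8]
orientation: [3.141, -0.0, 0.001]
ft_force: [-2.3, -1.1, 5.7]
width: 59.9
grasp_force: 30.0
```

Request:
{"fn": "servo_tool", "kwargs": {"rows": [[0, 0, 0, 0, 0, -0.02, 50], [0, 0, 0, 0, 0, -0.06, 50], [0, 0, 0, 0, 0, -0.12, 50], [0, 0, 0, 0, 0, -0.18, 50], [0, 0, 0, 0, 0, -0.24, 50], [0, 0, 0, 0, 0, -0.28, 50], [0, 0, 0, 0, 0, -0.3, 50], [0, 0, 0, 0, 0, -0.3, 50], [0, 0, 0, 0, 0, -0.3, 50], [0, 0, 0, 0, 0, -0.3, 50]]}}

```text
t: 21.05
ee_pos: [564.8, -231.8, 77.8]
orientation: [-3.141, 0.0, 0.001]
ft_force: [0.2, 0.8, -1.1]
width: 59.7
grasp_force: 30.0
```

Request:
{"fn": "servo_tool", "kwargs": {"rows": [[0, 0, 0, 0, 0, 0, 50], [0, 0, 0, 0, 0, 0, 50], [0, 0, 0, 0, 0, 0, 50]]}}

```text
t: 21.42
ee_pos: [565.0, -232.0, 78.2]
orientation: [-3.142, 0.0, 0.0]
ft_force: [0.3, -0.9, -2.7]
width: 59.4
grasp_force: 30.0
```

Request:
{"fn": "servo_tool", "kwargs": {"rows": [[0, 0, 0, 0, 0, 0, 50], [0, 0, 0, 0, 0, 0, 50]]}}

```text
t: 21.68
ee_pos: [565.1, -232.0, 78.3]
orientation: [3.142, -0.0, 0.0]
ft_force: [-0.4, -0.1, -2.3]
width: 59.9
grasp_force: 30.0
```

The right tin pulls about 2.3 N, so the middle one is the heaviest. I'll put the right tin back.

Request:
{"fn": "servo_tool", "kwargs": {"rows": [[0, 0, 0, 0, 0, 0.06, 50], [0, 0, 0, 0, 0, 0.13, 50], [0, 0, 0, 0, 0, 0.2, 50], [0, 0, 0, 0, 0, 0.25, 50], [0, 0, 0, 0, 0, 0.275, 50], [0, 0, 0, 0, 0, 0.29, 50], [0, 0, 0, 0, 0, 0.298, 50], [0, 0, 0, 0, 0, 0.301, 50], [0, 0, 0, 0, 0, 0.301, 50]]}}

```text
t: 22.8
ee_pos: [565.2, -232.0, 18.8]
orientation: [3.141, -0.0, 0.001]
ft_force: [-1.7, 1.8, 4.9]
width: 59.8
grasp_force: 30.0
```

Request:
{"fn": "servo_tool", "kwargs": {"rows": [[0, 0, 0, 0, 0, 0.001, 50], [0, 0, 0, 0, 0, 0.001, 50]]}}

```text
t: 23.05
ee_pos: [565.3, -232.0, 18.8]
orientation: [3.141, -0.0, 0.001]
ft_force: [-2.4, 0.9, 7.8]
width: 59.9
grasp_force: 30.0
```

Request:
{"fn": "servo_tool", "kwargs": {"rows": [[0, 0, 0, 0, 0, 0, 60], [0, 0, 0, 0, 0, 0, 62], [0, 0, 0, 0, 0, 0, 65], [0, 0, 0, 0, 0, 0, 72], [0, 0, 0, 0, 0, 0, 80], [0, 0, 0, 0, 0, 0, 87], [0, 0, 0, 0, 0, -0.05, 87], [0, 0, 0, 0, 0, -0.2, 87], [0, 0, 0, 0, 0, -0.4, 87], [0, 0, 0, 0, 0, -0.6, 87]]}}

```text
t: 24.3
ee_pos: [565.0, -231.9, 139.6]
orientation: [3.142, -0.0, 0.0]
ft_force: [0.3, 1.0, -0.6]
width: 87.1
grasp_force: 0.0
```

Request:
{"fn": "servo_tool", "kwargs": {"rows": [[0, 0, 0, -0.09, -0.25, -0.1, 87], [0, 0, 0, -0.18, -0.5, -0.1, 87], [0, 0, 0, -0.27, -0.75, -0.1, 87], [0, 0, 0, -0.377, -0.994, -0.1, 87], [0, 0, 0, -0.377, -0.994, 0, 87], [0, 0, 0, -0.377, -0.994, 0.15, 87], [0, 0, 0, -0.377, -0.994, 0.15, 87], [0, 0, 0, -0.377, -0.994, 0.15, 87]]}}

```text
t: 25.3
ee_pos: [490.3, -33.3, 108.8]
orientation: [3.141, -0.001, 0.002]
ft_force: [-0.2, 0.3, -0.6]
width: 87.0
grasp_force: 0.0
```

Request:
{"fn": "servo_tool", "kwargs": {"rows": [[0, 0, 0, 0, 0, 0.12, 87], [0, 0, 0, 0, 0, 0.25, 87], [0, 0, 0, 0, 0, 0.38, 87], [0, 0, 0, 0, 0, 0.45, 87], [0, 0, 0, 0, 0, 0.45, 80], [0, 0, 0, 0, 0, 0.45, 68], [0, 0, 0, 0, 0, 0.45, 64], [0, 0, 0, 0, 0, 0.45, 62], [0, 0, 0, 0, 0, 0.45, 60]]}}

```text
t: 26.42
ee_pos: [490.0, -33.1, 18.3]
orientation: [-3.142, 0.001, -0.001]
ft_force: [-0.3, 0.9, 4.9]
width: 60.2
grasp_force: 19.4
```

Request:
{"fn": "servo_tool", "kwargs": {"rows": [[0, 0, 0, 0, 0, 0, 57], [0, 0, 0, 0, 0, 0, 50], [0, 0, 0, 0, 0, 0, 50], [0, 0, 0, 0, 0, 0, 50], [0, 0, 0, 0, 0, 0, 50]]}}

```text
t: 27.05
ee_pos: [490.0, -33.1, 18.3]
orientation: [-3.142, 0.001, -0.001]
ft_force: [-0.7, 0.6, 5.3]
width: 60.5
grasp_force: 30.0
```

Request:
{"fn": "servo_tool", "kwargs": {"rows": [[0, 0, 0, 0, 0, -0.02, 50], [0, 0, 0, 0, 0, -0.07, 50], [0, 0, 0, 0, 0, -0.16, 50], [0, 0, 0, 0, 0, -0.28, 50], [0, 0, 0, 0, 0, -0.42, 50], [0, 0, 0, 0, 0, -0.56, 50], [0, 0, 0, 0, 0, -0.7, 50], [0, 0, 0, 0, 0, -0.83, 50], [0, 0, 0, 0, 0, -0.93, 50], [0, 0, 0, 0, 0, -0.98, 50]]}}

```text
t: 28.3
ee_pos: [489.6, -33.2, 215.0]
orientation: [3.141, -0.0, 0.002]
ft_force: [0.2, -0.2, -5.4]
width: 60.3
grasp_force: 30.0
```

Request:
{"fn": "servo_tool", "kwargs": {"rows": [[0, 0, 0, 0, 0, 0, 50], [0, 0, 0, 0, 0, 0, 50], [0, 0, 0, 0, 0, 0, 50], [0, 0, 0, 0, 0, 0, 50], [0, 0, 0, 0, 0, 0, 50], [0, 0, 0, 0, 0, 0, 50], [0, 0, 0, 0, 0, 0, 50], [0, 0, 0, 0, 0, 0, 50]]}}

```text
t: 29.3
ee_pos: [489.7, -33.2, 213.9]
orientation: [-3.142, 0.0, -0.0]
ft_force: [0.1, -0.6, -5.1]
width: 60.2
grasp_force: 30.0
```

Run:
```python
from h import *
im,d,X=cloud("scene"); save(cv2.resize(im[70:290,130:460],None,fx=2,fy=2),"s4.png")
P=X.reshape(-1,3)
for c in((571,245),(566,-231)):
    m=(np.hypot(P[:,0]-c[0],P[:,1]-c[1])<45)&(abs(P[:,2]-66)<7)
    print(c,m.sum(),cv2.minEnclosingCircle(P[m][:,:2].astype(np.float32)))
m=(np.hypot(P[:,0]-490,P[:,1]+33)<36)&(P[:,2]>90);print(P[m].min(0))
o=ctrl.get_obs();print(o['ee_pos'],o['ft_force'],o['grasp_force'])
```

```text
(571, 245) 274 ((573.1481323242188, 245.9306640625), 31.653043746948242)
(566, -231) 241 ((568.0159912109375, -230.72402954101562), 33.94681167602539)
[461.55742971 -68.1685176  196.19524172]
[489.67524953 -33.13768694 213.90923798] [-0.71926728 -0.16452844 -4.73554582] 29.999067960307002
```

View pics/s4.png

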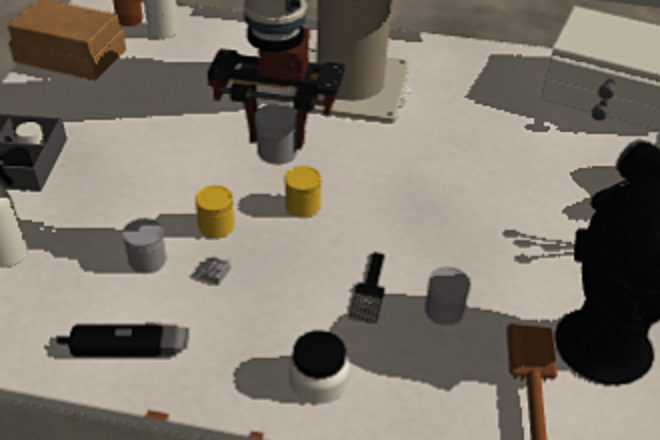

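The middle tin is held upright at crop pixel (277,135), with its underside about 195 mm up. The other two stand on their spots at (145,245) and (447,295), and nothing else has moved.

```bash
python3 -c "
from workcell import ctrl
print(ctrl.close_job())"
```

```text
the job is handed in; nothing more can be done
None
```

I lifted all three tins in order and handed in the job holding the heaviest, the middle one (about 4.7 N against roughly 2 N each), upright about 195 mm above the chest top, with the other two back on their spots.

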